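Clamp a spice jar for opening with a one-hand ratchet clamp

ROBOT

A 6-joint arm with a two-finger parallel gripper is mounted at the origin on a cart in front of the work surface, level with it; the furniture and walls round the work are solid. World frame = base frame: x ahead of the robot, y to its left, z up, the work surface at z = 0. Lengths are in m, angles in rad, forces in N, time in s.
With the tool pointing down it reaches from about 0.3 to 0.875 m from the base axis. Payload 4.2 kg.
Tool frame: the origin (TCP) lies at the very end of the fingers, on their centre line; the grasp point (between the pads) lies r.pinch_z behind it (r.pinch_z is the distance from the TCP to the grasp point, in m); z points along the fingers, y is the line along which they close (so a half turn about z gives the same grasp; the last joint's range is limited). The gripper opens to 85 mm and grips with 20 to 120 N. Pads are 22 mm wide; open, the fingers measure 114 mm over their backs; the gripper's body (76 mm by 85 mm) begins 54 mm behind the grasp point. The pads swing forward as they close: fully open they stand 13 mm farther back than shut.
Start: joints at [-1.168, 0.32, 1.565, -0, 1.257, -0.02], TCP at [0.236, -0.524, 0.231] pointing down, gripper open.
Joint ranges: [-3.11, 3.11], [-0.84, 2.01], [0.21, 2.61], [-1.34, 4.49], [0.05, 2.63], [-2.56, 2.56]. Speed limits (rad/s): [2.57, 2.57, 3.14, 3.14, 3.14, 3.14].

INTERFACE

Orientations are given as a 3x3 rotation matrix whose columns are the frame's x, y, z axes.
In Python, from rig import r gives the robot as it stands.
- The arm moves only by the tool apply_moves, never from a script. Its arguments are lists of equal length, an entry for each row: "xyz": the shift along the world's x, y, z in m, a list of three; "turn": the turn about the world's z in degrees; "claw": the closure in counts, from 0 (fully open) to 255 (shut). In form: {"xyz": [[tx, ty, tz], ...], "turn": [turn, ...], "claw": [claw, ...]}. A call has 1 to 12 rows; each row is the pose to reach, as a shift and turn from the pose commanded when the call began; what a row does not reach only later rows make up. A row lasts 1/10 s, in which the tool goes at most 50 mm and 8.59 degrees, less where a joint would pass 70% of its speed; a pose out of reach is approached as far as the arm can. A call with a gripper value outside its range is refused whole. The fingers move at their own pace and stop on an object; "force" is the grip in N (left out, the last holds). Time passes only in rows, so rows that repeat a pose let the fingers close. It gives the time, the measured TCP pose, the force, the opening and the grip force at its end, in the units of the state.
- r.get_state(): the state, without advancing time (a new reading comes with each control period).
- r.grab_frame(name): name is "side" or "top"; returns the picture (420x560x3 uint8, blue, green, red); there is no depth.
- r.camera_model(name): a dict with "fov_y" (degrees; the focal length in pixels is half the picture's height over the tangent of half this angle, whatever the lens; pixels are square), "cx", "cy" (the principal point, pixels), "rvec" (rotation vector, rad) and "tvec" (3), from world to camera coordinates, as OpenCV has them. Camera axes: x right, y down, z forward; pixel columns grow to the right and rows downward; lengths in m; the calibration is good to about 2 mm. A picture is of the moment at which its call begins. camera_model takes no time and is no camera call.
- r.close_job(): hands the job in; it is judged then, once.
The state is a dict: "t": time; "q": joint angles; "joint_velocities": joint speeds; "joint_efforts": joint torques, N m; "tool_pos": TCP position; "tcp_rot": TCP orientation; "ft_force": force on the tool from outside, world axes, zero at the start; "moment": the same for the moment, N m; "grip_width": finger opening in m; "finger_force": force on a finger pad.
Only numpy, scipy, OpenCV 4.12 (cv2) and the standard library are available. Lean on these libraries where they do the work, as an engineer would, in place of code of your own. Each camera call takes 0.05 s, during which the arm holds its last target. There are 200 camera calls.

TASK

Get the spice jar ready for unscrewing: stand it upright on the base of the ratchet jar clamp, between the jaw and the V-block, and let go of it. Then pump the clamp's two paddles (squeeze and release, without pushing the jaw by hand) until the jaw pad presses the jar into the V-block, and finish while still squeezing both paddles, so that the jar is held firmly but gently (about 10 N on the jar, never as much as 25 N), and leave the tin, dropper bottle and soap bottle where they stand.

Things in the scene. Friction and masses are not known exactly. Their poses are not given: they have to be found in the camera images.
- jar: Cylindrical spice jar with a screw cap, 45 mm across the cap, 42 mm across the body, 106 mm tall, cap from z = 85 to 106 mm; 0.11 kg. The only spice jar on the free part of the table. Origin at the centre of its underside, z up. Stands loose on the table to the left of the clamp.
- clamp: Jar clamp fixed to the table: grey base plate 320 x 100 mm, top 14 mm above the table, with paddles at one end, then a ratchet housing (x = -86 to -24 mm, up to z = 62 mm), a sliding jaw and a V-block (x = 88 to 138 mm, top at z = 70 mm, open to -x). Origin on the table under the middle line; x runs along the base from the paddles to the V-block, z up.
- seat (a point): Point on the base top (z = 14 mm), 85 mm along clamp x on the middle line: where the jar's underside centre is once it is pressed into the V-block. The jar may be set down up to 10 mm short of it (towards the jaw); the pad then pushes it in.
- squeeze (a point): Point midway between the two paddles, 70 mm above the table, at clamp x = -115 mm: squeeze the paddles here from above, fingers closing along the clamp's y axis.
- jaw: Sliding jaw of the clamp, 64 mm wide, upper edge 66 mm above the table. Origin at base-top level under the middle of the front face of the uncompressed pad; moves along the clamp's +x only. Its origin starts at clamp x = -5 to 15 mm and can go to 83 mm; the pad meets a seated jar when it is at x = 63 mm. Stiff friction (6 N) holds it where it is left.
- jaw_pad: Sprung rubber-faced pad, 56 mm wide, on the front of the jaw; pushed back against the jaw under load by up to 8 mm at 1.8 N per mm, solid after that. Same origin as the jaw while not pressed; pressed on a jar it lags behind the jaw origin along clamp x, and this lag gives the force on the jar.
- paddle_a: Upright black paddle on the clamp's +y side, 34 mm long (clamp x), 10 mm thick, from 22 to 90 mm above the table. Origin on the middle line at clamp x = -115 mm, z = 0 at rest; shifts to -y when squeezed. The two are geared together: 64 mm over both at rest, 44 mm fully squeezed. Springs of 2.3 to 3.8 N each push them out again.
- paddle_b: Mirror-image paddle on the -y side. A full squeeze moves the jaw 15 mm less up to 6 mm lost motion (12 mm in steady pumping); let the paddles right out and the jaw stays while the ratchet takes a new bite. Force on the jar is about 1.33 x (squeeze of each finger - 3.5 N) - 6 N: a 15 to 18 N grip gives 9 to 13 N; a grip over 25 N can crush it.
- tin: Bystander: food tin, 75 mm across, 58 mm tall. Origin under its centre.
- dropper_bottle: Bystander: small bottle with a dropper cap, 33 mm across, 102 mm tall. Origin under its centre.
- soap_bottle: Bystander: soap bottle with a pump head, 60 x 77 x 173 mm. Origin under its centre.

How it is judged:
By the outcome, as a careful person would: the job done as asked, in the order asked, and still so for the second after the job is handed in, while the arm keeps its last pose, push and grip.
It also fails if it takes over 72 s, if anything falls off the work surface, if the arm or the gripper's body presses on something with over 40 N, if the wrist force passes 120 N, or if a joint passes its speed limit or range.

## Working session

There is one attempt and no reset: what is moved stays moved. The work goes in short steps, Python scripts to look and compute and a tool call to move; the robot and the scene stay as the last step left them, time stands still between calls to the robot, and variables do not carry over. Pictures are saved under pics/ and viewed, at most 10 in all, crops included, and the job is handed in when it is done.

Besides the shell and the picture viewer there is one more tool, called after ">>>" as name(argument=value, ...), one argument or row to a line, values as JSON. apply_moves: Moves the arm, as the interface text tells. Its arguments: {"type":"object","properties":{"xyz":{"type":"array","items":{"type":"array","items":{"type":"number"}}},"turn":{"type":"array","items":{"type":"number"}},"claw":{"type":"array","items":{"type":"number"}},"force":{"type":"number"}},"required":["xyz","turn","claw"]}

```bash
mkdir -p pics; python3 - <<'E'
from rig import r
import cv2
for n in("side","top"):
    cv2.imwrite(f"pics/{n}0.png",r.grab_frame(n)); print(n,r.camera_model(n))
s=r.get_state(); print(s["t"],s["tool_pos"],s["tcp_rot"],s["grip_width"],r.pinch_z)
E
```

```text
side {'fov_y': 43.80533850220521, 'cx': 283.5443245478712, 'cy': 208.98446616130633, 'rvec': array([ 0.50003851, -2.40383963,  1.55833023]), 'tvec': array([0.50606591, 0.11841375, 1.37302553])}
top {'fov_y': 48.968701769095134, 'cx': 277.68968079199266, 'cy': 213.4945603006613, 'rvec': array([ 2.16048496, -2.09647864,  0.23634923]), 'tvec': array([0.03048547, 0.54133746, 0.98368771])}
0.1 [ 0.23577113 -0.52399165  0.23058439] [[ 9.11946641e-01  4.10308336e-01 -6.26890753e-04]
 [ 4.10308815e-01 -9.11945535e-01  1.42006428e-03]
 [ 1.09739890e-05 -1.55224165e-03 -9.99998795e-01]] 0.08544352141782409 0.0187
```

View pics/side0.png

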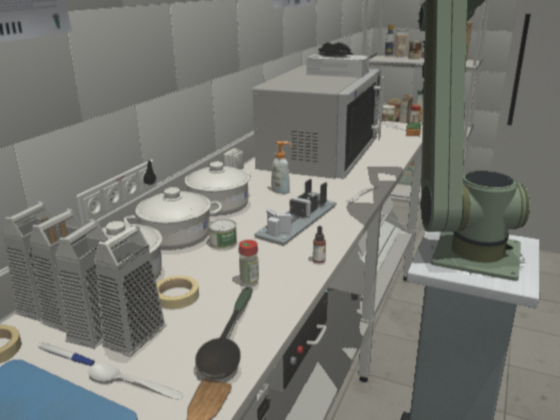

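View pics/top0.png

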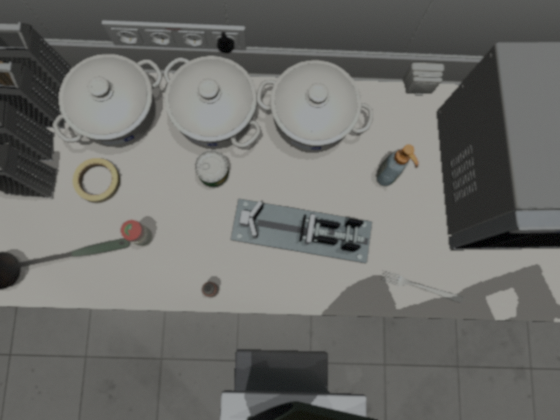

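The side view shows the jar with its red cap at (249,247) and the clamp around (297,215). In the top view the cap is at (133,230). The clamp base runs from (235,225) at the V-block end to (370,240) at the paddle end.

```bash
cat >h.py <<'E'
import numpy as np,cv2
from rig import r
def cam(n):
    m=r.camera_model(n); f=210/np.tan(np.radians(m["fov_y"]/2))
    return np.array([[f,0,m["cx"]],[0,f,m["cy"]],[0,0,1]]),cv2.Rodrigues(m["rvec"])[0],np.array(m["tvec"])
def ray(n,p):
    K,R,t=cam(n); d=R.T@np.linalg.solve(K,[p[0],p[1],1]); return -R.T@t,d
def onz(n,p,z):
    c,d=ray(n,p); return c+d*(z-c[2])/d[2]
def two(p,q):
    A=[];b=[]
    for n,x in(("top",p),("side",q)):
        c,d=ray(n,x); d=d/np.linalg.norm(d); P=np.eye(3)-np.outer(d,d); A.append(P);b.append(P@c)
    return np.linalg.lstsq(np.vstack(A),np.hstack(b),rcond=None)[0]
def proj(n,X):
    K,R,t=cam(n); x=K@(R@np.array(X)+t); return x[:2]/x[2]
E
python3 - <<'E'
from h import *
for n in("top","side"):
    im=cv2.imread(f"pics/{n}0.png"); hsv=cv2.cvtColor(im,cv2.COLOR_BGR2HSV)
    red=((hsv[...,0]<8)|(hsv[...,0]>172))&(hsv[...,1]>120)
    c,_=cv2.findContours(red.astype(np.uint8),0,2)
    for k in c:
        if cv2.contourArea(k)>40: print(n,"red",cv2.minEnclosingCircle(k),cv2.boundingRect(k),onz(n,cv2.minEnclosingCircle(k)[0],.106))
im=cv2.imread("pics/top0.png").astype(int)
print(im[243,280],im[250,250],im[150,250],im[245,290])
m=((im[...,0]-im[...,2])>8)&(im.max(2)>60)
m[:190]=0;m[270:]=0;m[:,:225]=0;m[:,380:]=0
m=cv2.morphologyEx(m.astype(np.uint8),cv2.MORPH_CLOSE,np.ones((15,15)))
k=max(cv2.findContours(m,0,2)[0],key=cv2.contourArea)
rc=cv2.minAreaRect(k); P=np.array([onz("top",p,.014) for p in cv2.boxPoints(rc)]); print(rc,cv2.boxPoints(rc)); print(P.round(4),P.mean(0),np.linalg.norm(np.diff(P,axis=0),axis=1))
im=cv2.imread("pics/top0.png")
cv2.polylines(im,[np.int32(cv2.boxPoints(rc))],True,(0,0,255),1)
cv2.imwrite("pics/c0.png",cv2.resize(im[185:275,220:390],None,fx=4.6,fy=4.6,interpolation=cv2.INTER_CUBIC))
for p in((133,230),): print(onz("top",p,.106))
E
```

```text
side red ((247.8000030517578, 247.0), 8.765939712524414) (240, 241, 17, 14) [0.47668703 0.37335155 0.106     ]
[123 123 114] [149 154 155] [128 133 135] [124 123 115]
((301.7204284667969, 230.42422485351562), (134.63861083984375, 39.6586799621582), 9.637537002563477) [[232.0315  238.70348]
 [238.67096 199.6045 ]
 [371.40936 222.14497]
 [364.7699  261.24396]]
[[ 0.4853  0.1494  0.014 ]
 [ 0.5781  0.1382  0.014 ]
 [ 0.5345 -0.1738  0.014 ]
 [ 0.4427 -0.1573  0.014 ]] [ 0.51016485 -0.01087746  0.014     ] [0.09345931 0.31504098 0.09335179]
[0.484329   0.35036814 0.106     ]
```

View pics/c0.png

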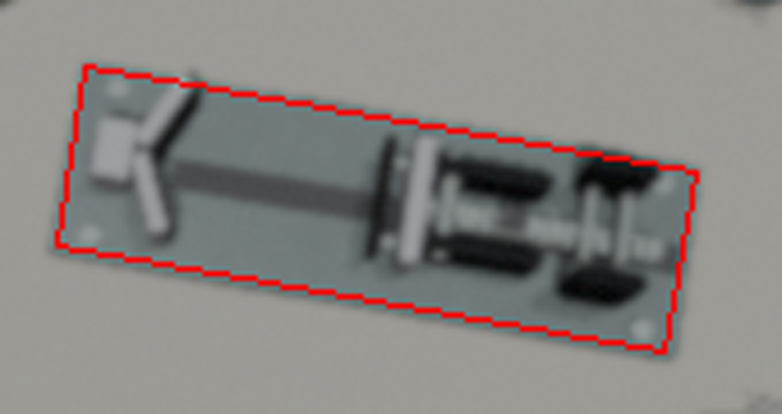

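The crop shows the base outlined to within about 2 mm, with the V-block at left, the jaw at about crop x=400 and the paddles near crop (615,172) and (600,285). Next I check the origin by projecting known features, and refine the jar.

```bash
cat >>h.py <<'E'
O=np.array([.5102,-.0109,0]); th=np.arctan2(.990,.1385)
def W(x,y,z): return O+[x*np.cos(th)-y*np.sin(th),x*np.sin(th)+y*np.cos(th),z]
E
python3 - <<'E'
from h import *
im=cv2.imread("pics/top0.png"); hsv=cv2.cvtColor(im,cv2.COLOR_BGR2HSV)
red=((hsv[...,0]<8)|(hsv[...,0]>172))&(hsv[...,1]>70); red[:,:110]=0;red[:,160:]=0
k=max(cv2.findContours(red.astype(np.uint8),0,2)[0],key=cv2.contourArea); print(cv2.minEnclosingCircle(k),cv2.boundingRect(k),cv2.fitEllipse(k))
c=cv2.fitEllipse(k)[0]; J=onz("top",c,.1); print(J, two(c,(249,246)))
a=cv2.resize(im[185:275,220:390],None,fx=4.6,fy=4.6,interpolation=cv2.INTER_CUBIC)
s0=cv2.imread("pics/side0.png"); s=cv2.resize(s0[170:290,225:345],None,fx=4.6,fy=4.6,interpolation=cv2.INTER_CUBIC)
def poly(pts):
    for img,n,o in((a,"top",(220,185)),(s,"side",(225,170))):
        q=[(proj(n,p)-o+.5)*4.6 for p in pts]; cv2.polylines(img,[np.int32(q)],True,(0,0,255),1)
for sg in(1,-1): poly([W(x,sg*y,.09) for x,y in((-132,32),(-98,32),(-98,22),(-132,22))] if 0 else [W(x/1e3,sg*y/1e3,.09) for x,y in((-132,32),(-98,32),(-98,22),(-132,22))])
poly([W(x/1e3,y/1e3,.07) for x,y in((88,40),(138,40),(138,-40),(88,-40))])
poly([W(x/1e3,y/1e3,.014) for x,y in((-160,50),(160,50),(160,-50),(-160,-50))])
t=np.linspace(0,6.28,25); poly([J+[.0225*np.cos(u),.0225*np.sin(u),.006] for u in t])
poly([J*[1,1,0]+[.021*np.cos(u),.021*np.sin(u),0] for u in t])
b=np.zeros((554,800,3),np.uint8); b[:414,:248]=0
sm=cv2.resize(a,(400,212)); 
cv2.imwrite("pics/c1.png",np.vstack([a[:, :782],np.zeros((2,782,3),np.uint8)])); cv2.imwrite("pics/c2.png",s)
E
```

```text
((131.0, 230.0), 10.63024616241455) (121, 220, 21, 21) ((130.9715576171875, 229.99317932128906), (19.565101623535156, 20.524200439453125), 56.23318099975586)
[0.48512612 0.35636649 0.1       ] [0.48411948 0.35616494 0.09893859]
```

View pics/c1.png

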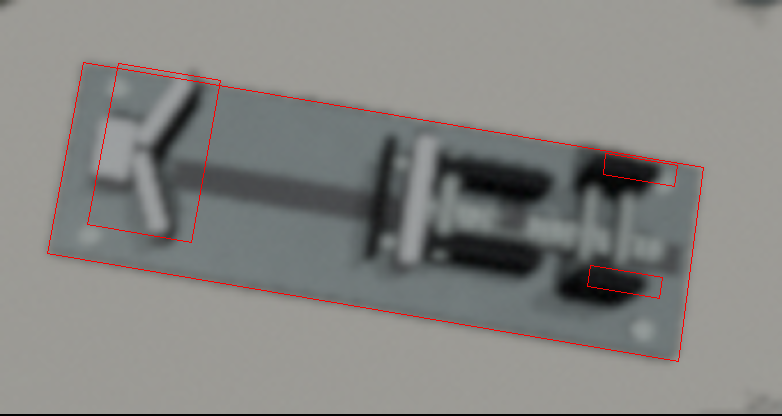

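View pics/c2.png

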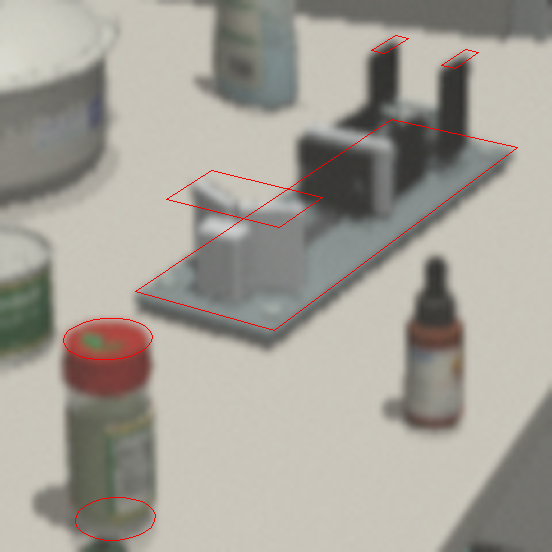

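Both overlays fit the jar well. The V-block and paddles sit about 6–8 mm further along clamp +x than projected, so I measure that shift while moving above the jar.

>>> apply_moves(
  xyz=[
    [0.249,0.88,0],
    [0.249,0.88,0],
    [0.249,0.88,0],
    [0.249,0.88,0],
    [0.249,0.88,0],
    [0.249,0.88,0],
    [0.249,0.88,0],
    [0.249,0.88,0],
    [0.249,0.88,0],
    [0.249,0.88,0],
    [0.249,0.88,0],
    [0.249,0.88,0],
  ],
  turn=[57.8,57.8,57.8,57.8,57.8,57.8,57.8,57.8,57.8,57.8,57.8,57.8],
  claw=[0,0,0,0,0,0,0,0,0,0,0,0],
)

```text
t: 1.3
tool_pos: [0.3992, 0.055, 0.2313]
tcp_rot: [[0.138, 0.99, 0.0], [0.99, -0.138, -0.0], [-0.0, 0.0, -1.0]]
ft_force: [0.4, -0.3, 0.2]
grip_width: 0.0852
finger_force: 0.0
```

```bash
python3 - <<'E'
from h import *
for nm,p,z in(("post l1",(97,117),.07),("post l2",(90,180),.07),("tip up",(197,85),.07),("tip lo",(172,235),.07),("padR up",(660,172),.09),("padR lo",(647,290),.09),("jaw top L1",(415,137),.066),("jaw top L2",(400,262),.066),("pad L1",(387,145),.06),("pad L2",(368,255),.06)):
    X=onz("top",np.array(p)/4.6+(220,185)-.5,z)-O
    print(nm,(1e3*np.array([X[0]*np.cos(th)+X[1]*np.sin(th),-X[0]*np.sin(th)+X[1]*np.cos(th)])).round(1))
E
```

```text
post l1 [143.2 -12.2]
post l2 [141.   18.6]
tip up [ 98.7 -35.9]
tip lo [97.8 38.1]
padR up [-124.4  -27.6]
padR lo [-125.7   28.9]
jaw top L1 [ -9.3 -29.5]
jaw top L2 [-11.5  31.9]
pad L1 [  3.1 -24.5]
pad L2 [ 3.8 30.2]
```

>>> apply_moves(
  xyz=[
    [0.086,0.301,0],
    [0.086,0.301,0],
    [0.086,0.301,0],
    [0.086,0.301,0],
    [0.086,0.301,0],
    [0.086,0.301,0],
    [0.086,0.301,0],
    [0.086,0.301,0],
    [0.086,0.301,0],
  ],
  turn=[0,0,0,0,0,0,0,0,0],
  claw=[0,0,0,0,0,0,0,0,0],
)

```text
t: 2.2
tool_pos: [0.4847, 0.3527, 0.2308]
tcp_rot: [[0.139, 0.99, -0.001], [0.99, -0.139, -0.002], [-0.002, -0.001, -1.0]]
ft_force: [0.5, 0.3, -0.7]
grip_width: 0.0854
finger_force: 0.0
```

>>> apply_moves(
  xyz=[
    [0,0,-0.05],
    [0,0,-0.09],
    [0,0,-0.13],
    [0,0,-0.159],
    [0,0,-0.159],
    [0,0,-0.159],
    [0,0,-0.159],
    [0,0,-0.159],
    [0,0,-0.159],
    [0,0,-0.159],
    [0,0,-0.159],
    [0,0,-0.159],
  ],
  turn=[0,0,0,0,0,0,0,0,0,0,0,0],
  claw=[0,0,0,0,0,60,90,110,130,150,200,255],
  force=25,
)

```text
t: 3.4
tool_pos: [0.4863, 0.3546, 0.0745]
tcp_rot: [[0.139, 0.99, 0.003], [0.99, -0.139, 0.002], [0.002, 0.003, -1.0]]
ft_force: [-0.3, -1.4, 6.8]
grip_width: 0.044
finger_force: 25.0
```

>>> apply_moves(
  xyz=[
    [0,0,0.03],
    [0,0,0.07],
    [0,0,0.1],
    [0.004,-0.04,0.1],
    [0.01,-0.08,0.1],
    [0.015,-0.12,0.1],
    [0.02,-0.16,0.1],
    [0.024,-0.2,0.1],
    [0.029,-0.24,0.1],
    [0.034,-0.28,0.1],
    [0.034,-0.28,0.1],
    [0.034,-0.28,0.1],
  ],
  turn=[0,0,0,0,0,0,0,0,0,0,0,0],
  claw=[255,255,255,255,255,255,255,255,255,255,255,255],
)

```text
t: 4.6
tool_pos: [0.5193, 0.0734, 0.1727]
tcp_rot: [[0.141, 0.99, 0.0], [0.99, -0.141, 0.001], [0.001, 0.0, -1.0]]
ft_force: [-0.5, 0.9, -1.9]
grip_width: 0.0437
finger_force: 26.2
```

```bash
python3 - <<'E'
from h import *
s=r.get_state(); print(s["t"],s["tool_pos"],s["grip_width"],s["ft_force"])
a=r.grab_frame("side"); b=r.grab_frame("top")
p=proj("side",W(.085,0,.05)).astype(int); q=proj("top",W(.03,0,.05)).astype(int)
A=a[p[1]-110:p[1]+60,p[0]-60:p[0]+70]; B=b[q[1]-60:q[1]+60,q[0]-100:q[0]+70]
A=cv2.resize(A,(390,510),interpolation=3); B=cv2.resize(B,(400,282),interpolation=3)
o=np.zeros((510,800,3),np.uint8); o[:,:390]=A; o[:282,400:]=B
print(p,q); cv2.imwrite("pics/d0.png",o); cv2.imwrite("pics/raw_s1.png",a); cv2.imwrite("pics/raw_t1.png",b)
E
```

```text
4.6 [0.51929064 0.07335006 0.17265694] 0.043663753506751335 [-0.49742027  0.88230681 -1.91721333]
[283 215] [289 225]
```

View pics/d0.png

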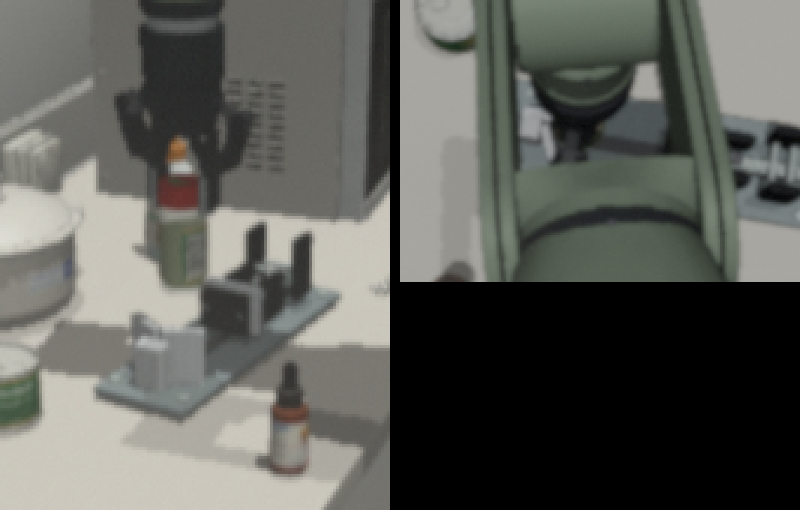

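The jar hangs upright over the base (side crop, bottom at about (183,285)), and the V-block is clear below it. I check its position numerically before lowering it.

```bash
python3 - <<'E'
from h import *
im=cv2.imread("pics/raw_s1.png"); hsv=cv2.cvtColor(im,cv2.COLOR_BGR2HSV)
red=((hsv[...,0]<8)|(hsv[...,0]>172))&(hsv[...,1]>120); red[:,:260]=0; red[:,310:]=0;red[:120]=0;red[200:]=0
k=max(cv2.findContours(red.astype(np.uint8),0,2)[0],key=cv2.contourArea); x,y,w,h=cv2.boundingRect(k); print(x,y,w,h)
for X in ([.5193,.0734,.098],[.5193,.0754,.098]):
  for z in(.0,.085,.106): print(proj("side",np.array(X)+[0,0,z]))
u=[x+w/2-.5,y+h/2-.5]
n0=cv2.imread("pics/side0.png")
print("cap mid ray at z",onz("side",u,.0955+.098), "front-surface expected", proj("side",[.5193,.0734,.1935]),u)
c,d=ray("side",(283,215)); print("side cam dir",d/np.linalg.norm(d))
E
```

```text
277 167 11 7
[283.73565388 200.14249596]
[283.44554724 171.58565754]
[283.37170378 164.31682788]
[283.44731079 200.40011234]
[283.14989863 171.81617377]
[283.07419302 164.54019504]
cap mid ray at z [0.51616227 0.08990258 0.1935    ] front-surface expected [283.40873591 167.96211022] [282.0, 170.0]
side cam dir [ 0.37218957 -0.82929041 -0.4168361 ]
```

>>> apply_moves(
  xyz=[
    [0.001,0,-0.03],
    [0.001,0,-0.06],
    [0.001,0,-0.075],
    [0.001,0,-0.08],
    [0.001,0,-0.082],
    [0.001,0,-0.082],
  ],
  turn=[0,0,0,0,0,0],
  claw=[255,255,255,255,255,255],
)

```text
t: 5.3
tool_pos: [0.5204, 0.0746, 0.0907]
tcp_rot: [[0.138, 0.99, 0.0], [0.99, -0.138, 0.0], [0.0, 0.0, -1.0]]
ft_force: [-0.4, -1.2, -1.9]
grip_width: 0.0436
finger_force: 26.4
```

>>> apply_moves(
  xyz=[
    [0,0,-0.001],
    [0,0,-0.002],
    [0,0,-0.003],
    [0,0,-0.003],
  ],
  turn=[0,0,0,0],
  claw=[255,255,255,255],
)

```text
t: 5.7
tool_pos: [0.5209, 0.0742, 0.0885]
tcp_rot: [[0.139, 0.99, 0.002], [0.99, -0.139, 0.001], [0.001, 0.002, -1.0]]
ft_force: [-0.6, 0.5, 5.3]
grip_width: 0.0439
finger_force: 26.8
```

>>> apply_moves(
  xyz=[
    [0,0,0],
    [0,0,0],
    [0,0,0],
    [0,0,0],
    [0,0,0],
    [0,0,0],
    [0,0,0.02],
    [0,0,0.05],
    [0,0,0.09],
    [0,0,0.12],
    [0,0,0.12],
  ],
  turn=[0,0,0,0,0,0,0,0,0,0,0],
  claw=[100,80,60,40,20,0,0,0,0,0,0],
)

```text
t: 6.8
tool_pos: [0.5229, 0.0743, 0.2119]
tcp_rot: [[0.139, 0.99, 0.01], [0.99, -0.139, 0.001], [0.003, 0.009, -1.0]]
ft_force: [0.5, 0.1, 0.6]
grip_width: 0.0853
finger_force: 0.0
```

>>> apply_moves(
  xyz=[
    [-0.007,-0.045,0],
    [-0.014,-0.09,0],
    [-0.021,-0.14,0],
    [-0.028,-0.19,0],
    [-0.028,-0.192,0],
    [-0.028,-0.192,0],
    [-0.028,-0.192,0],
  ],
  turn=[0,0,0,0,0,0,0],
  claw=[0,0,0,0,0,0,0],
)

```text
t: 7.5
tool_pos: [0.4921, -0.1172, 0.2068]
tcp_rot: [[0.138, 0.99, -0.001], [0.99, -0.138, 0.001], [0.001, -0.001, -1.0]]
ft_force: [0.7, 0.2, -0.1]
grip_width: 0.0851
finger_force: 0.0
```

```bash
sed -i 's/^O=.*; th/O=np.array([.5097,-.0038,0]); th/' h.py; python3 - <<'E'
from h import *
s=r.get_state(); print(s["t"],s["tool_pos"],s["grip_width"])
a=r.grab_frame("side"); b=r.grab_frame("top")
for img,n in((a,"side"),(b,"top")):
    for p in(W(.079,0,.12),W(.079,0,.014)): cv2.circle(img,tuple(np.int32(proj(n,p)+.5)),1,(255,0,255),-1)
p=proj("side",W(.04,0,.05)).astype(int); q=proj("top",W(.03,0,.05)).astype(int)
A=a[p[1]-110:p[1]+60,p[0]-60:p[0]+70]; B=b[q[1]-60:q[1]+60,q[0]-100:q[0]+70]
o=np.zeros((510,800,3),np.uint8); o[:,:390]=cv2.resize(A,(390,510),interpolation=3); o[:282,400:]=cv2.resize(B,(400,282),interpolation=3)
print(p,q); cv2.imwrite("pics/d1.png",o)
E
```

```text
7.5 [ 0.49214215 -0.11718454  0.20678878] 0.08509501508672046
[290 210] [286 225]
```

View pics/d1.png

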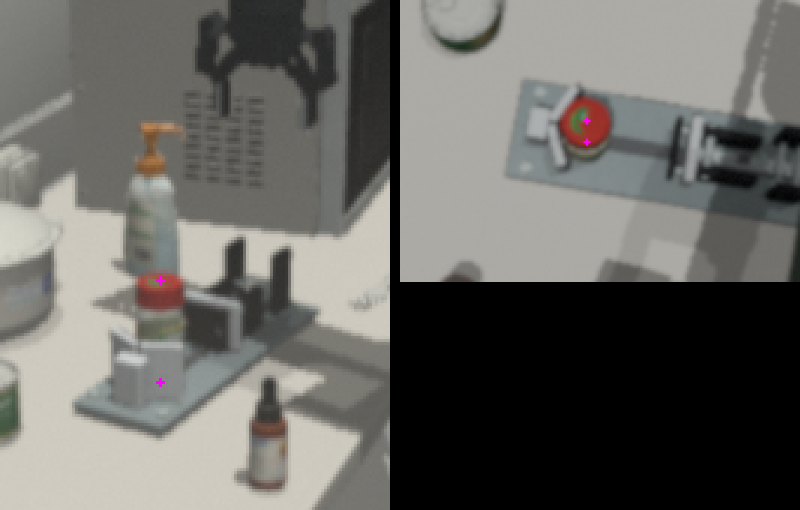

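The jar stands upright in the V (side crop, base mark at (160,382); top crop, cap at (587,122)), the bystanders are untouched, and the gripper is above the paddles. I go down around them.

>>> apply_moves(
  xyz=[
    [0.001,0,-0.04],
    [0.001,0,-0.08],
    [0.001,0,-0.11],
    [0.001,0,-0.135],
    [0.001,0,-0.155],
    [0.001,0,-0.159],
    [0.001,0,-0.159],
    [0.001,0,-0.159],
  ],
  turn=[0,0,0,0,0,0,0,0],
  claw=[0,0,0,0,0,0,20,40],
  force=20,
)

```text
t: 8.4
tool_pos: [0.4943, -0.1177, 0.0493]
tcp_rot: [[0.138, 0.99, 0.002], [0.99, -0.138, -0.0], [-0.0, 0.002, -1.0]]
ft_force: [-0.2, -0.7, 0.6]
grip_width: 0.072
finger_force: 0.0
```

>>> apply_moves(
  xyz=[
    [0,0,0],
    [0,0,0],
    [0,0,0],
    [0,0,0],
    [0,0,0],
    [0,0,0],
    [0,0,0],
    [0,0,0],
  ],
  turn=[0,0,0,0,0,0,0,0],
  claw=[60,75,90,105,115,120,120,120],
)

```text
t: 9.2
tool_pos: [0.4973, -0.1189, 0.0516]
tcp_rot: [[0.139, 0.99, 0.01], [0.99, -0.139, -0.002], [-0.001, 0.01, -1.0]]
ft_force: [3.3, 0.6, 10.9]
grip_width: 0.0451
finger_force: 8.2
```

>>> apply_moves(
  xyz=[
    [0,0,0],
    [0,0,0],
    [0,0,0],
    [0,0,0],
    [0,0,0],
    [0,0,0],
    [0,0,0],
    [0,0,0],
    [0,0,0],
    [0,0,0],
    [0,0,0],
    [0,0,0],
  ],
  turn=[0,0,0,0,0,0,0,0,0,0,0,0],
  claw=[90,60,45,45,45,65,85,105,118,126,126,126],
)

```text
t: 10.4
tool_pos: [0.4973, -0.1189, 0.0506]
tcp_rot: [[0.139, 0.99, 0.009], [0.99, -0.139, -0.002], [-0.001, 0.009, -1.0]]
ft_force: [8.6, -0.6, 9.7]
grip_width: 0.0433
finger_force: 13.5
```

```bash
cat > look.py <<'E'
import sys
from h import *
s=r.get_state(); print(s["t"],s["tool_pos"].round(4) if hasattr(s["tool_pos"],"round") else s["tool_pos"],s["grip_width"],s["finger_force"])
a=r.grab_frame("side"); b=r.grab_frame("top"); n=sys.argv[1]
cv2.imwrite(f"pics/rs{n}.png",a); cv2.imwrite(f"pics/rt{n}.png",b)
p=proj("side",W(.02,0,.05)).astype(int); q=proj("top",W(.03,0,.05)).astype(int)
A=a[p[1]-70:p[1]+60,p[0]-50:p[0]+50]; B=b[q[1]-50:q[1]+50,q[0]-75:q[0]+65]
o=np.zeros((510,800,3),np.uint8); o[:,:392]=cv2.resize(A,(392,510),interpolation=3); o[:290,395:]=cv2.resize(B,(405,290),interpolation=3)
cv2.imwrite(f"pics/l{n}.png",o)
E
python3 look.py 1
```

```text
10.4 [ 0.4973 -0.1189  0.0506] 0.04331026986305053 13.468883782625198
```

View pics/l1.png

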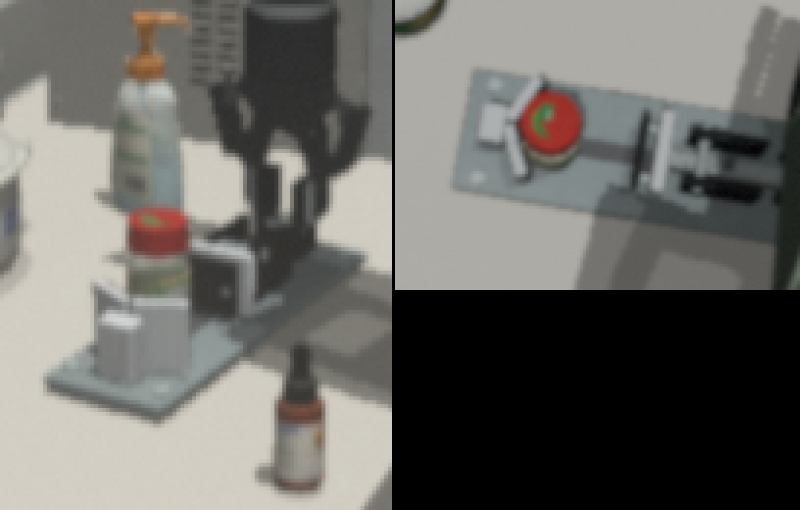

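The jaw has advanced: the pad is at about (640,150) in the top crop, with the jar still seated upright. I shift the gripper 3 mm in +x to centre it on the paddles, keep pumping, and track the bright jaw bar numerically.

>>> apply_moves(
  xyz=[
    [0,0,0],
    [0.002,0,0],
    [0.003,0,0],
    [0.003,0,0],
    [0.003,0,0],
    [0.003,0,0],
    [0.003,0,0],
    [0.003,0,0],
    [0.003,0,0],
    [0.003,0,0],
    [0.003,0,0],
    [0.003,0,0],
  ],
  turn=[0,0,0,0,0,0,0,0,0,0,0,0],
  claw=[90,60,45,45,45,65,85,105,118,126,126,126],
)

```text
t: 11.7
tool_pos: [0.4973, -0.1183, 0.0498]
tcp_rot: [[0.139, 0.99, 0.003], [0.99, -0.139, -0.001], [-0.0, 0.003, -1.0]]
ft_force: [1.0, 0.3, 11.1]
grip_width: 0.0438
finger_force: 12.3
```

```bash
cat > jaw.py <<'E'
from h import *
def pos(img):
    g=cv2.cvtColor(img,cv2.COLOR_BGR2GRAY); xs=np.arange(-60,75,.5)
    v=np.mean([[cv2.getRectSubPix(g,(1,1),tuple(map(float,proj("top",W(x/1e3,y/1e3,.066)))))[0,0] for x in xs] for y in(-24,-20,20,24)],0)
    i=int(np.argmin(v[20:]))+20; k=v[:i] ; j=int(np.argmax(v[max(0,i-50):i]))+max(0,i-50)
    return xs[j],xs[i]
if __name__=="__main__":
    for f in("top0","rt1"): print(f,pos(cv2.imread(f"pics/{f}.png")))
    s=r.get_state(); print(s["t"],s["grip_width"],s["finger_force"],pos(r.grab_frame("top")))
E
python3 jaw.py
```

```text
top0 (np.float64(-48.0), np.float64(-45.5))
rt1 (np.float64(-50.5), np.float64(-50.0))
11.7 0.04375666501037447 12.324091494083405 (np.float64(-50.5), np.float64(-50.0))
```

```bash
python3 - <<'E'
import re
s=open("jaw.py").read()
a=s.index("    i=int"); b=s.index("if __name__")
s=s[:a]+"    m=xs>-28; i=np.argmax(v[m]); return xs[m][i],int(v[m][i])\n"+s[b:].replace('("top0","rt1")','("top0","rt1")')
open("jaw.py","w").write(s)
E
python3 jaw.py
```

```text
top0 (np.float64(-22.5), 155)Traceback (most recent call last):
  File "jaw.py", line 7, in <module>
    for f in("top0","rt1"): print(f,pos(cv2.imread(f"pics/{f}.png")))
                                    ~~~^^^^^^^^^^^^^^^^^^^^^^^^^^^^^
  File "jaw.py", line 4, in pos
    v=np.mean([[cv2.getRectSubPix(g,(1,1),tuple(map(float,proj("top",W(x/1e3,y/1e3,.066)))))[0,0] for x in xs] for y in(-24,-20,20,24)],0)
                                                          ~~~~^^^^^^^^^^^^^^^^^^^^^^^^^^^
  File "h.py", line 16, in proj
    K,R,t=cam(n); x=K@(R@np.array(X)+t); return x[:2]/x[2]
          ~~~^^^
  File "h.py", line 4, in cam
    m=r.camera_model(n); f=210/np.tan(np.radians(m["fov_y"]/2))
ValueError: time passes only in moves, steps and waits
```

>>> apply_moves(
  xyz=[
    [0,0,0],
    [0,0,0],
    [0,0,0],
    [0,0,0],
    [0,0,0],
    [0,0,0],
    [0,0,0],
    [0,0,0],
    [0,0,0],
    [0,0,0],
    [0,0,0],
    [0,0,0],
  ],
  turn=[0,0,0,0,0,0,0,0,0,0,0,0],
  claw=[90,60,45,45,45,65,85,105,118,126,126,126],
)

```text
t: 12.95
tool_pos: [0.4973, -0.1183, 0.0501]
tcp_rot: [[0.139, 0.99, 0.003], [0.99, -0.139, -0.001], [-0.0, 0.003, -1.0]]
ft_force: [0.3, 0.2, 10.4]
grip_width: 0.0434
finger_force: 12.2
```

```bash
python3 jaw.py|tail -1
```

```text
12.95 0.043376653288030816 12.220733910799026 (np.float64(12.5), 171)
```

>>> apply_moves(
  xyz=[
    [0,0,0],
    [0,0,0],
    [0,0,0],
    [0,0,0],
    [0,0,0],
    [0,0,0],
    [0,0,0],
    [0,0,0],
    [0,0,0],
    [0,0,0],
    [0,0,0],
    [0,0,0],
  ],
  turn=[0,0,0,0,0,0,0,0,0,0,0,0],
  claw=[90,60,30,30,35,60,85,105,118,126,127,127],
)

```text
t: 14.2
tool_pos: [0.4973, -0.1183, 0.05]
tcp_rot: [[0.139, 0.99, 0.003], [0.99, -0.139, -0.001], [-0.0, 0.003, -1.0]]
ft_force: [-0.2, 1.2, 11.4]
grip_width: 0.0432
finger_force: 16.3
```

```bash
sed -i '/for f in(/d' jaw.py; python3 jaw.py|tail -1
```

```text
14.2 0.04318822453063671 16.321645975112915 (np.float64(23.0), 171)
```

>>> apply_moves(
  xyz=[
    [0,0,0],
    [0,0,0],
    [0,0,0],
    [0,0,0],
    [0,0,0],
    [0,0,0],
    [0,0,0],
    [0,0,0],
    [0,0,0],
    [0,0,0],
    [0,0,0],
    [0,0,0],
  ],
  turn=[0,0,0,0,0,0,0,0,0,0,0,0],
  claw=[90,60,30,30,35,60,85,105,118,126,127,127],
)

```text
t: 15.45
tool_pos: [0.4973, -0.1183, 0.0501]
tcp_rot: [[0.139, 0.99, 0.003], [0.99, -0.139, -0.001], [-0.0, 0.003, -1.0]]
ft_force: [0.0, 0.2, 11.4]
grip_width: 0.0431
finger_force: 16.2
```

```bash
python3 jaw.py|tail -1; python3 look.py 2
```

```text
15.45 0.043094911313495916 16.18055909872055 (np.float64(36.5), 171)
15.5 [ 0.4973 -0.1183  0.0501] 0.04358437411333141 16.180813014507294
```

View pics/l2.png

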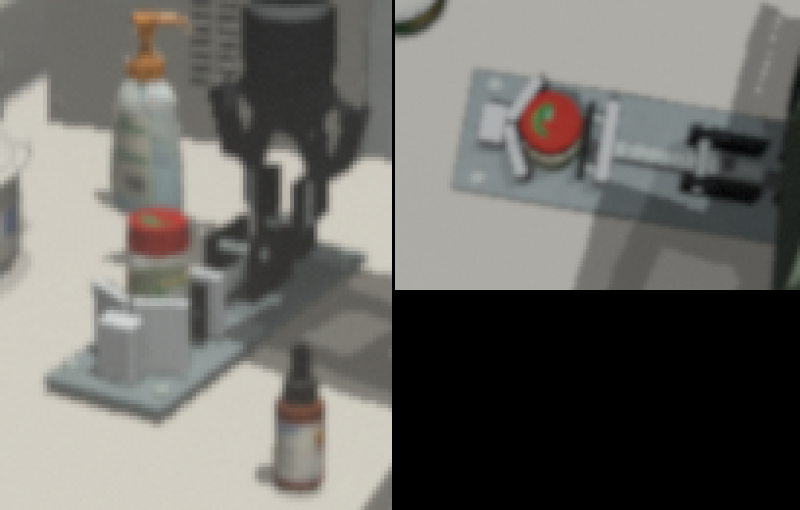

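The jaw bar is at clamp x ≈ 36, so the pad (top crop x≈588) nearly touches the jar. I make the next squeeze in small steps.

>>> apply_moves(
  xyz=[
    [0,0,0],
    [0,0,0],
    [0,0,0],
    [0,0,0],
    [0,0,0],
    [0,0,0],
    [0,0,0],
    [0,0,0],
    [0,0,0],
    [0,0,0],
  ],
  turn=[0,0,0,0,0,0,0,0,0,0],
  claw=[90,60,30,30,35,60,75,85,92,92],
)

```text
t: 16.6
tool_pos: [0.4973, -0.1183, 0.0495]
tcp_rot: [[0.139, 0.99, 0.002], [0.99, -0.139, -0.001], [-0.0, 0.003, -1.0]]
ft_force: [1.5, -0.1, 7.4]
grip_width: 0.0548
finger_force: 8.3
```

>>> apply_moves(
  xyz=[
    [0,0,0],
    [0,0,0],
    [0,0,0],
    [0,0,0],
  ],
  turn=[0,0,0,0],
  claw=[96,100,104,104],
)

```text
t: 17.0
tool_pos: [0.4973, -0.1183, 0.05]
tcp_rot: [[0.139, 0.99, 0.003], [0.99, -0.139, -0.001], [-0.0, 0.003, -1.0]]
ft_force: [-0.1, 1.3, 11.9]
grip_width: 0.0506
finger_force: 11.4
```

>>> apply_moves(
  xyz=[
    [0,0,0],
    [0,0,0],
    [0,0,0],
    [0,0,0],
  ],
  turn=[0,0,0,0],
  claw=[107,110,112,112],
)

```text
t: 17.4
tool_pos: [0.4973, -0.1183, 0.0505]
tcp_rot: [[0.139, 0.99, 0.003], [0.99, -0.139, -0.001], [-0.0, 0.003, -1.0]]
ft_force: [-0.5, 1.4, 14.6]
grip_width: 0.0481
finger_force: 13.6
```

>>> apply_moves(
  xyz=[
    [0,0,0],
    [0,0,0],
    [0,0,0],
    [0,0,0],
  ],
  turn=[0,0,0,0],
  claw=[114,116,117,117],
)

```text
t: 17.8
tool_pos: [0.4973, -0.1183, 0.0507]
tcp_rot: [[0.139, 0.99, 0.003], [0.99, -0.139, -0.001], [-0.0, 0.003, -1.0]]
ft_force: [-1.3, 0.9, 17.7]
grip_width: 0.0467
finger_force: 15.0
```

```bash
python3 jaw.py|tail -1
```

```text
17.8 0.046710377904989255 14.98264655470848 (np.float64(44.5), 171)
```

>>> apply_moves(
  xyz=[
    [0,0,0],
    [0,0,0],
    [0,0,0],
    [0,0,0],
    [0,0,0],
    [0,0,0],
  ],
  turn=[0,0,0,0,0,0],
  claw=[118,119,119,119,119,119],
)

```text
t: 18.45
tool_pos: [0.4973, -0.1183, 0.0508]
tcp_rot: [[0.139, 0.99, 0.003], [0.99, -0.139, -0.001], [-0.0, 0.003, -1.0]]
ft_force: [-2.4, 0.7, 18.1]
grip_width: 0.046
finger_force: 15.5
```

```bash
python3 look.py 3; python3 - <<'E'
import cv2,numpy as np
from h import *
for n in("2","3"):
    im=cv2.imread(f"pics/rt{n}.png"); hsv=cv2.cvtColor(im,cv2.COLOR_BGR2HSV)
    red=((hsv[...,0]<8)|(hsv[...,0]>172))&(hsv[...,1]>100); red=red.astype(np.uint8); red[:,:200]=0; red[:,330:]=0
    k=max(cv2.findContours(red,0,2)[0],key=cv2.contourArea); e=cv2.minEnclosingCircle(k)[0]
    X=onz("top",e,.115)-O; print(n,e,(1e3*np.array([X[0]*np.cos(th)+X[1]*np.sin(th),-X[0]*np.sin(th)+X[1]*np.cos(th)])).round(1))
E
```

```text
18.45 [ 0.4973 -0.1183  0.0508] 0.046025110501534405 15.525121539831161
2 (264.5, 216.7142791748047) [80.1  0.9]
3 (264.5950927734375, 216.67791748046875) [80.   0.8]
```

View pics/l3.png

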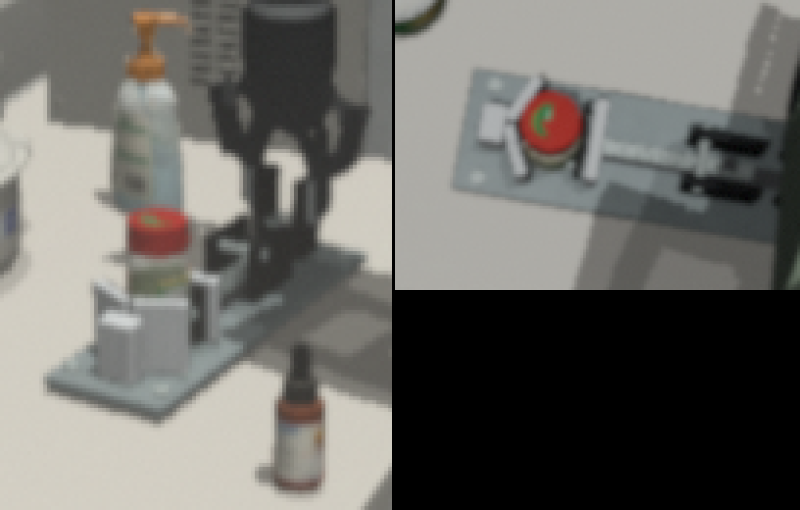

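The pad now presses the jar (pad at 582, bar at 595 in the top crop, a visibly smaller gap than before). The jar is upright and seated in the V, and 15.5 N per finger gives about 10 N on it.

```bash
python3 -c "
from rig import r
print(r.close_job())"
```

```text
the job is handed in; nothing more can be done
None
```

The job is handed in at about 18.5 s: the jar stands upright in the V-block with the pad pressing it at about 10 N, worked out from the 15.5 N grip, both paddles are still squeezed, and the tin, dropper bottle and soap bottle were not touched.

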